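# Shut the rice cooker's lid and switch it on

### The job

The eggs are in the steamer tray of the rice cooker. Push its open lid all the way down shut with the fingertips, and only then press the cook lever at the foot of its front fully down, so that it stays down. Nothing is to be picked up: do not lift, tip or shove the cooker out of its place, and leave the other things on the counter where they stand.

Things in the scene. Friction and masses are not known exactly. Their poses are not given: they have to be found in the camera images.
- cooker: White jar-type rice cooker, round, 190 mm across, bowl rim 145 mm high, 175 mm high when shut, about 3 kg, loose on rubber feet; more than about 5 N of level push at the open lid's height tips it. Origin: centre of its underside. Its x axis points from the front (grey panel with the lever, face at x = -99 mm) to the back (lid hinge), z up.
- lid (a joint): Angle of the hinged lid, rad: 0 shut, lying on the rim; grows as it opens upward and backward (limit 1.5); starts 0.9 to 1.3. Stiff hinge, about 0.3 N m (2 to 4 N pushes it): it stays wherever it is left and does not fall shut, so follow it down until it rests on the rim.
- lid_hinge (a point): Middle of the lid's hinge axis, 95 mm behind the cooker's centre, 145 mm above the counter; the axis is along the cooker's y. The point's axes turn with the lid: -x runs from the hinge along the lid to its free edge, z is the outward normal of its top.
- lid_top (a point): Point on the outer (top) face of the lid, mid-line, 145 mm from the hinge axis and 30 mm proud of it: a good place to push. The lid is a white disc 190 mm across, 30 mm thick in the middle, rounded rim 14 mm; its free edge is 190 mm from the hinge (a tongue reaches 197). A flat vent stands 5 mm proud 33 to 67 mm from the hinge. Axes as lid_hinge.
- lever (a joint): Angle of the cook lever, rad: 0 up (off), grows as it is pressed down, 0.45 fully down (on, end stop). It stays where it is left. About 3 N on its pad moves it. The cooker rises straight up behind it to 175 mm, so the tool should lean 25 to 45 degrees, fingers pointing down and towards the cooker.
- lever_pad (a point): Top of the cook lever, 26 mm from its pivot. A black paddle 34 mm wide (cooker's y), 7 mm thick, 36 mm long from the pivot, standing out of the front panel to the cooker's -x. Pivot: mid-line, 96 mm in front of the cooker's centre, 58 mm above the counter. It slopes 0.22 rad up outward when off, as much down when on.
- cup: Bystander: aluminium measuring cup, 68 mm across, 68 mm high, wire handle to its +y (reaches 65 mm out). Origin: centre of its underside. Cup, grinder and squeezer stand beside or behind the cooker; only the flat rice paddle lies in front of its panel.
- grinder: Bystander: glass pepper grinder with a steel twist cap, 52 mm across, 131 mm high. Origin: centre of its underside.
- squeezer: Bystander: white plastic lemon squeezer, dish 110 mm across, 49 mm high, tab handle to its +y (reaches 88 mm out). Origin: centre of its underside.
- paddle: Bystander: white plastic rice paddle lying flat, 226 mm long along its x, 58 mm wide, 10 mm thick. Origin: on its underside, 80 mm from the handle's end.

How it is judged:
By the outcome, as a careful person would: the job done as asked, in the order asked, and still so for the second after the job is handed in, with the robot touching nothing.
It also fails if it takes over 51 s, if anything falls off the work surface, if the arm or the gripper's body presses on something with over 40 N, if the wrist force passes 120 N, or if a joint passes its speed limit or range.

### The arm

A 6-joint arm with a two-finger parallel gripper is mounted at the origin on the work surface. World frame = base frame: x ahead of the robot, y to its left, z up, the work surface at z = 0. Lengths are in m, angles in degrees, forces in N, time in s.
With the tool pointing down it reaches from about 0.375 to 0.9 m from the base axis. Payload 3.1 kg.
Tool frame: the origin (TCP) lies at the very end of the fingers, on their centre line; the grasp point (between the pads) lies 19 mm behind it; z points along the fingers, y is the line along which they close (so a half turn about z gives the same grasp; the last joint's range is limited). The gripper opens to 85 mm and grips with 20 to 120 N. Pads are 22 mm wide; open, the fingers measure 114 mm over their backs; the gripper's body (76 mm by 85 mm) begins 54 mm behind the grasp point. The pads swing forward as they close: fully open they stand 13 mm farther back than shut.
Start: joints at [-81.217, 30.224, 82.088, -0, 67.689, -10.227], TCP at [0.204, -0.591, 0.231] pointing down, gripper open.
Joint ranges: [-176.69, 176.69], [-43.24, 126.21], [12.49, 139.97], [-82, 262], [0, 151.66], [-163.58, 163.58]. Speed limits (degrees/s): [159.86, 159.86, 180, 180, 180, 180].

### API

Orientations are given as [roll, pitch, yaw] about the fixed x, y, z axes, in that order (R = Rz(yaw) Ry(pitch) Rx(roll)).
In Python, from workcell import ctrl gives the robot as it stands.
- The arm moves only by the tool play_rows, never from a script. Its argument "rows" is a list of rows, each an object of numbers: "x", "y", "z": the shift along the tool's x, y, z in m; "ax", "ay", "az": the turn, a rotation vector about the tool's x, y, z in degrees; "fingers": the closure, from 0 (fully open) to 1 (shut). A call has 1 to 20 rows; each row shifts and turns the commanded pose from where the row before left it, along the tool's axes as they then stand; what a row does not reach is not made up. A row lasts 1/12 s, in which the tool goes at most 41.7 mm and 7.16 degrees, less where a joint would pass 70% of its speed; a pose out of reach is approached as far as the arm can. A call is refused whole if a number of a shift passes 0.0417 or a number of a turn 7.16, either way. A call with a gripper value outside its range is refused whole. The fingers move at their own pace and stop on an object; "newtons" is the grip in N (left out, the last holds). Time passes only in rows, so rows that do not move let the fingers close. It gives the time, the measured TCP pose, the force, the opening and the grip force at its end, in the units of the state.
- ctrl.get_state(): the state, without advancing time (a new reading comes with each control period).
- ctrl.get_image(name): name is "scene" or "top"; returns a dict with "pixels" (384x512x3 uint8, red, green, blue), "z_map" (384x512 float32, m along the optical axis (not along the pixel's ray), 0 where there is no reading), "intrinsics" (3x3 intrinsics, pixels), "rvec" (rotation vector, rad) and "tvec" (3), from world to camera coordinates, as OpenCV has them. Camera axes: x right, y down, z forward; pixel columns grow to the right and rows downward; lengths in m; the calibration is good to about 2 mm. A picture is of the moment at which its call begins.
- ctrl.sign_off(): hands the job in; it is judged then, once.
The state is a dict: "time_s": time; "joint_positions": joint angles; "qvel": joint speeds; "joint_torque": joint torques, N m; "ee_pos": TCP position; "eef_rot": TCP orientation; "ft_force": force on the tool from outside, world axes, zero at the start; "moment": the same for the moment, N m; "finger_gap": opening from 0.0 (shut) to 1.0 (fully open); "grasp_force": force on a finger pad.
Only numpy, scipy, OpenCV 4.12 (cv2) and the standard library are available. Lean on these libraries where they do the work, as an engineer would, in place of code of your own. Each camera call takes 0.05 s, during which the arm holds its last target. There are 200 camera calls.

## Working session

There is one attempt and no reset: what is moved stays moved. The work goes in short steps, Python scripts to look and compute and a tool call to move; the robot and the scene stay as the last step left them, time stands still between calls to the robot, and variables do not carry over. Pictures are saved under pics/ and viewed, at most 10 in all, crops included, and the job is handed in when it is done.

Besides the shell and the picture viewer there is one more tool, called after "Emit:" as name(argument=value, ...), one argument or row to a line, values as JSON. play_rows: Moves the arm, as the interface text tells. Its arguments: {"type":"object","properties":{"rows":{"type":"array","items":{"type":"object","properties":{"x":{"type":"number"},"y":{"type":"number"},"z":{"type":"number"},"ax":{"type":"number"},"ay":{"type":"number"},"az":{"type":"number"},"fingers":{"type":"number"}}}},"newtons":{"type":"number"}},"required":["rows"]}

```bash
mkdir -p pics; cat > h.py <<'E'
import numpy as np, cv2
from workcell import ctrl
from scipy.spatial.transform import Rotation as R
def cloud(n):
    d=ctrl.get_image(n); z=d["z_map"]; K=d["intrinsics"]
    v,u=np.mgrid[:384,:512]
    pc=np.dstack([(u-K[0,2])/K[0,0]*z,(v-K[1,2])/K[1,1]*z,z])
    M=cv2.Rodrigues(np.array(d["rvec"],float))[0]
    P=(pc-np.array(d["tvec"]).ravel())@M
    P[z==0]=np.nan
    return d,P
E
python3 - <<'E'
from h import *
ims=[]
for n in("scene","top"):
    d,P=cloud(n); np.save(n+".npy",P); cv2.imwrite(f"pics/{n}0.png",d["pixels"][:,:,::-1])
    M=cv2.Rodrigues(np.array(d["rvec"],float))[0]; print(n,-M.T@np.array(d["tvec"]).ravel())
print(ctrl.get_state())
E
```

```text
scene [0.9184935  0.53975365 0.97262505]
top [0.40636528 0.0182096  1.482518  ]
{'time_s': 0.1, 'joint_positions': array([-8.12152127e+01,  3.02728478e+01,  8.21483768e+01,  2.05275978e-03,
        6.76885262e+01, -1.02260530e+01]), 'qvel': array([-0.0164526 , -0.15413752, -0.11642619, -0.05930306,  0.0050015 ,
       -0.0096906 ]), 'joint_torque': array([-3.42515777e-04, -4.43304563e+01, -1.78586751e+01, -2.67773839e-04,
        3.90495712e-03,  7.12600155e-06]), 'ee_pos': array([ 0.20354444, -0.59026182,  0.23044366]), 'eef_rot': array([-1.79892329e+02, -2.13517466e-02,  1.90100392e+01]), 'ft_force': array([-0.23066679, -0.28506902, -0.32716361]), 'moment': array([0.01257207, 0.01347458, 0.02468765]), 'grasp_force': 0.0, 'finger_gap': 0.9959372640373743}
```

View pics/scene0.png

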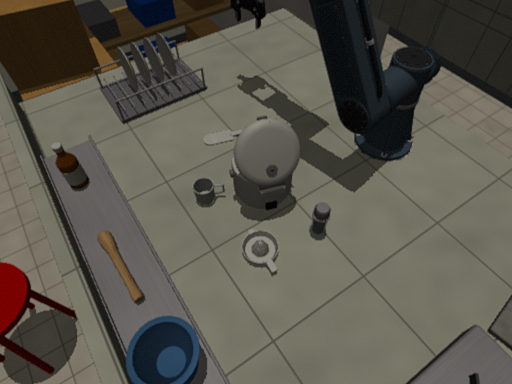

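View pics/top0.png

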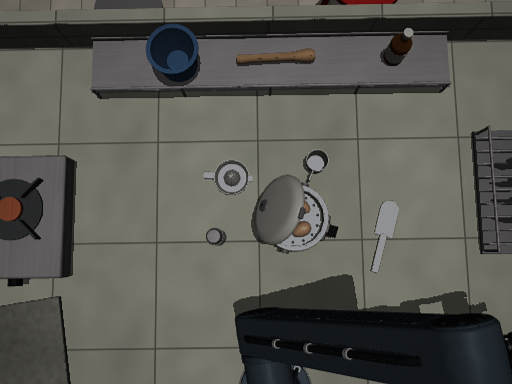

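The scene view shows the cooker at about (266,165) with its lid open towards the camera. In the top view its bowl is at (300,218), the black lever at (333,231), and the lid leans to the upper left at (278,210). The paddle is at (385,235), the cup at (316,161), the grinder at (215,237) and the squeezer at (232,177).

```bash
python3 - <<'E'
from h import *
P=np.load("top.npy"); im=cv2.imread("pics/top0.png")
np.set_printoptions(precision=3,suppress=True)
for n,(u,v) in dict(lever=(333,231),grinder=(215,237),squeez=(232,177),cup=(316,161),padend=(375,268),padblade=(388,208)).items(): print(n,P[v,u])
# lever: dark pixels
s=np.zeros((384,512),bool); s[222:242,324:342]=1
m=s&(im.max(2)<45)&(P[...,2]>.03)
Q=P[m]; print("lever",len(Q),np.median(Q,0),Q.min(0),Q.max(0))
# rim circle: z .135-.155 in window
w=np.zeros((384,512),bool); w[170:260,245:335]=1
m=w&(P[...,2]>.137)&(P[...,2]<.152); Q=P[m]
from scipy.optimize import least_squares
c0=np.median(P[210:225,295:310].reshape(-1,3),0)
f=least_squares(lambda p:np.hypot(Q[:,0]-p[0],Q[:,1]-p[1])-.092,c0[:2],loss='soft_l1',f_scale=.003)
print("centre",f.x,len(Q),np.percentile(abs(f.fun),[50,80]))
c=f.x
lev=np.median(P[s&(im.max(2)<45)&(P[...,2]>.03)],0)
d=c-lev[:2]; print("yaw lever",np.degrees(np.arctan2(d[1],d[0])),np.hypot(*d))
for nm in("top","scene"):
    A=np.load(nm+".npy").reshape(-1,3)
    A=A[(A[:,2]>.19)&(np.hypot(A[:,0]-c[0],A[:,1]-c[1])<.2)&(A[:,2]<.4)]
    # plane ransac
    rng=np.random.default_rng(0);best=0
    for _ in range(500):
        t=A[rng.choice(len(A),3,False)];n=np.cross(t[1]-t[0],t[2]-t[0]);n/=np.linalg.norm(n)+1e-12
        k=abs((A-t[0])@n)<.004
        if k.sum()>best:best=k.sum();kb=k
    B=A[kb];m=B.mean(0);n=np.linalg.svd(B-m)[2][2];n*=np.sign(n[2])
    print(nm,len(A),best,"n",n,"mean",m,"yaw n",np.degrees(np.arctan2(n[1],n[0])),"tilt rad",np.arccos(n[2]),A.min(0),A.max(0))
E
```

```text
lever [ 0.461 -0.177  0.064]
grinder [0.447 0.163 0.124]
squeez [0.629 0.119 0.049]
cup [ 0.682 -0.14  -0.001]
padend [ 0.35  -0.306  0.013]
padblade [ 0.531 -0.356  0.003]
lever 103 [ 0.461 -0.173  0.065] [ 0.44  -0.189  0.057] [ 0.482 -0.146  0.126]
centre [ 0.503 -0.053] 582 [0.004 0.007]
yaw lever 70.63460305250061 0.12741700283119287
top 2519 1763 n [0.246 0.774 0.584] mean [ 0.513 -0.009  0.254] yaw n 72.39329605685964 tilt rad 0.9471967758416134 [ 0.423 -0.076  0.19 ] [0.606 0.046 0.315]
scene 3246 2537 n [0.254 0.778 0.574] mean [ 0.521 -0.009  0.251] yaw n 71.90812186608703 tilt rad 0.9595183366925115 [ 0.427 -0.078  0.19 ] [0.609 0.047 0.317]
```

Emit:
play_rows(
  rows=[
    {"z": -0.024,"az": -6.6,"fingers": 1},
    {"z": -0.024,"az": -6.6,"fingers": 1},
    {"z": -0.024,"az": -6.6,"fingers": 1},
    {"z": -0.024,"az": -6.6,"fingers": 1},
    {"z": -0.024,"az": -6.6,"fingers": 1},
    {"z": -0.024,"az": -6.6,"fingers": 1},
    {"z": -0.024,"az": -6.6,"fingers": 1},
    {"z": -0.024,"az": -6.6,"fingers": 1},
  ],
)

```text
validation failed for argument at $.ro...
```

Emit:
play_rows(
  rows=[
    {"x": 0.035,"y": 0.006},
    {"x": 0.035,"y": 0.006},
    {"x": 0.035,"y": 0.006},
    {"x": 0.035,"y": 0.006},
    {"x": 0.035,"y": 0.006},
    {"x": 0.035,"y": 0.006},
    {"x": 0.035,"y": 0.006},
    {"x": 0.035,"y": 0.006},
    {"x": 0.035,"y": 0.006},
    {"x": 0.035,"y": 0.006},
    {"x": 0.035,"y": 0.006},
    {"x": 0.035,"y": 0.006},
    {"x": 0.035,"y": 0.006},
    {"x": 0.035,"y": 0.006},
    {"x": 0.035,"y": 0.006},
    {"x": 0.035,"y": 0.006},
    {"x": 0.035,"y": 0.006},
    {"x": 0.035,"y": 0.006},
    {"x": 0.035,"y": 0.006},
    {"x": 0.035,"y": 0.006},
  ],
)

```text
validation failed for argument at $.ro...
```

Emit:
play_rows(
  rows=[
    {"x": 0.0,"y": 0.0,"z": -0.024,"ax": 0.0,"ay": 0.0,"az": -6.6,"fingers": 1.0},
    {"x": 0.0,"y": 0.0,"z": -0.024,"ax": 0.0,"ay": 0.0,"az": -6.6,"fingers": 1.0},
    {"x": 0.0,"y": 0.0,"z": -0.024,"ax": 0.0,"ay": 0.0,"az": -6.6,"fingers": 1.0},
    {"x": 0.0,"y": 0.0,"z": -0.024,"ax": 0.0,"ay": 0.0,"az": -6.6,"fingers": 1.0},
    {"x": 0.0,"y": 0.0,"z": -0.024,"ax": 0.0,"ay": 0.0,"az": -6.6,"fingers": 1.0},
    {"x": 0.0,"y": 0.0,"z": -0.024,"ax": 0.0,"ay": 0.0,"az": -6.6,"fingers": 1.0},
    {"x": 0.0,"y": 0.0,"z": -0.024,"ax": 0.0,"ay": 0.0,"az": -6.6,"fingers": 1.0},
    {"x": 0.0,"y": 0.0,"z": -0.024,"ax": 0.0,"ay": 0.0,"az": -6.6,"fingers": 1.0},
  ],
)

```text
time_s: 0.77
ee_pos: [0.2036, -0.5904, 0.4239]
eef_rot: [-180.0, -0.1, 72.1]
ft_force: [0.5, -0.2, -0.3]
finger_gap: -0.002
grasp_force: 0.0
```

Emit:
play_rows(
  rows=[
    {"x": 0.035,"y": 0.006,"z": 0.0,"ax": 0.0,"ay": 0.0,"az": 0.0,"fingers": 1.0},
    {"x": 0.035,"y": 0.006,"z": 0.0,"ax": 0.0,"ay": 0.0,"az": 0.0,"fingers": 1.0},
    {"x": 0.035,"y": 0.006,"z": 0.0,"ax": 0.0,"ay": 0.0,"az": 0.0,"fingers": 1.0},
    {"x": 0.035,"y": 0.006,"z": 0.0,"ax": 0.0,"ay": 0.0,"az": 0.0,"fingers": 1.0},
    {"x": 0.035,"y": 0.006,"z": 0.0,"ax": 0.0,"ay": 0.0,"az": 0.0,"fingers": 1.0},
    {"x": 0.035,"y": 0.006,"z": 0.0,"ax": 0.0,"ay": 0.0,"az": 0.0,"fingers": 1.0},
    {"x": 0.035,"y": 0.006,"z": 0.0,"ax": 0.0,"ay": 0.0,"az": 0.0,"fingers": 1.0},
    {"x": 0.035,"y": 0.006,"z": 0.0,"ax": 0.0,"ay": 0.0,"az": 0.0,"fingers": 1.0},
    {"x": 0.035,"y": 0.006,"z": 0.0,"ax": 0.0,"ay": 0.0,"az": 0.0,"fingers": 1.0},
    {"x": 0.035,"y": 0.006,"z": 0.0,"ax": 0.0,"ay": 0.0,"az": 0.0,"fingers": 1.0},
    {"x": 0.035,"y": 0.006,"z": 0.0,"ax": 0.0,"ay": 0.0,"az": 0.0,"fingers": 1.0},
    {"x": 0.035,"y": 0.006,"z": 0.0,"ax": 0.0,"ay": 0.0,"az": 0.0,"fingers": 1.0},
    {"x": 0.035,"y": 0.006,"z": 0.0,"ax": 0.0,"ay": 0.0,"az": 0.0,"fingers": 1.0},
    {"x": 0.035,"y": 0.006,"z": 0.0,"ax": 0.0,"ay": 0.0,"az": 0.0,"fingers": 1.0},
    {"x": 0.035,"y": 0.006,"z": 0.0,"ax": 0.0,"ay": 0.0,"az": 0.0,"fingers": 1.0},
    {"x": 0.035,"y": 0.006,"z": 0.0,"ax": 0.0,"ay": 0.0,"az": 0.0,"fingers": 1.0},
    {"x": 0.035,"y": 0.006,"z": 0.0,"ax": 0.0,"ay": 0.0,"az": 0.0,"fingers": 1.0},
    {"x": 0.035,"y": 0.006,"z": 0.0,"ax": 0.0,"ay": 0.0,"az": 0.0,"fingers": 1.0},
    {"x": 0.035,"y": 0.006,"z": 0.0,"ax": 0.0,"ay": 0.0,"az": 0.0,"fingers": 1.0},
    {"x": 0.035,"y": 0.006,"z": 0.0,"ax": 0.0,"ay": 0.0,"az": 0.0,"fingers": 1.0},
  ],
)

```text
time_s: 2.43
ee_pos: [0.5363, 0.0385, 0.4229]
eef_rot: [-179.9, 0.0, 71.8]
ft_force: [0.4, -0.1, 0.6]
finger_gap: 0.0
grasp_force: 0.0
```

Emit:
play_rows(
  rows=[
    {"x": -0.007,"y": 0.001,"z": 0.0246,"ax": 0.0,"ay": 0.0,"az": 0.0,"fingers": 1.0},
    {"x": -0.007,"y": -0.001,"z": 0.0246,"ax": 0.0,"ay": 0.0,"az": 0.0,"fingers": 1.0},
    {"x": -0.007,"y": -0.001,"z": 0.0246,"ax": 0.0,"ay": 0.0,"az": 0.0,"fingers": 1.0},
    {"x": -0.007,"y": -0.001,"z": 0.0246,"ax": 0.0,"ay": 0.0,"az": 0.0,"fingers": 1.0},
    {"x": -0.007,"y": -0.001,"z": 0.0246,"ax": 0.0,"ay": 0.0,"az": 0.0,"fingers": 1.0},
    {"x": -0.0065,"y": 0.0,"z": 0.005,"ax": 0.0,"ay": 0.0,"az": 0.0,"fingers": 1.0},
    {"x": -0.0065,"y": 0.0,"z": 0.005,"ax": 0.0,"ay": 0.0,"az": 0.0,"fingers": 1.0},
    {"x": -0.0065,"y": 0.0,"z": 0.005,"ax": 0.0,"ay": 0.0,"az": 0.0,"fingers": 1.0},
    {"x": -0.0065,"y": 0.0,"z": 0.005,"ax": 0.0,"ay": 0.0,"az": 0.0,"fingers": 1.0},
    {"x": -0.005,"y": 0.0,"z": 0.0025,"ax": 0.0,"ay": 0.0,"az": 0.0,"fingers": 1.0},
    {"x": -0.005,"y": 0.0,"z": 0.0025,"ax": 0.0,"ay": 0.0,"az": 0.0,"fingers": 1.0},
  ],
)

```text
time_s: 3.35
ee_pos: [0.5121, -0.0305, 0.2763]
eef_rot: [179.8, -0.0, 71.8]
ft_force: [1.3, 1.3, 0.3]
finger_gap: 0.0
grasp_force: 0.7
```

```bash
python3 - <<'E'
from h import *
print(ctrl.get_state()["ft_force"])
d=ctrl.get_image("scene");cv2.imwrite("pics/s1.png",cv2.resize(d["pixels"][90:250,170:360,::-1],None,fx=3,fy=3))
E
```

```text
[1.29857461 1.33886985 0.29359279]
```

View pics/s1.png

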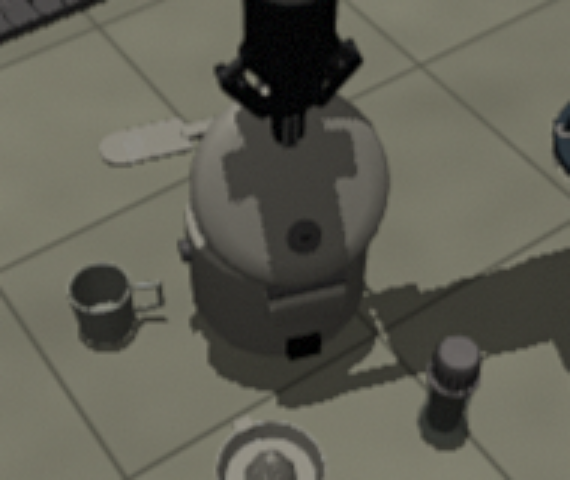

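Emit:
play_rows(
  rows=[
    {"x": -0.0045,"y": 0.0,"z": 0.0026,"ax": 0.0,"ay": 0.0,"az": 0.0,"fingers": 1.0},
    {"x": -0.0045,"y": 0.0,"z": 0.0026,"ax": 0.0,"ay": 0.0,"az": 0.0,"fingers": 1.0},
    {"x": -0.004,"y": 0.0,"z": 0.0029,"ax": 0.0,"ay": 0.0,"az": 0.0,"fingers": 1.0},
    {"x": -0.004,"y": 0.0,"z": 0.0029,"ax": 0.0,"ay": 0.0,"az": 0.0,"fingers": 1.0},
    {"x": -0.004,"y": 0.0,"z": 0.0029,"ax": 0.0,"ay": 0.0,"az": 0.0,"fingers": 1.0},
    {"x": -0.0037,"y": 0.0,"z": 0.0032,"ax": 0.0,"ay": 0.0,"az": 0.0,"fingers": 1.0},
    {"x": -0.0037,"y": 0.0,"z": 0.0032,"ax": 0.0,"ay": 0.0,"az": 0.0,"fingers": 1.0},
    {"x": -0.0037,"y": 0.0,"z": 0.0032,"ax": 0.0,"ay": 0.0,"az": 0.0,"fingers": 1.0},
    {"x": -0.0034,"y": 0.0,"z": 0.0036,"ax": 0.0,"ay": 0.0,"az": 0.0,"fingers": 1.0},
    {"x": -0.0034,"y": 0.0,"z": 0.0036,"ax": 0.0,"ay": 0.0,"az": 0.0,"fingers": 1.0},
    {"x": -0.0034,"y": 0.0,"z": 0.0036,"ax": 0.0,"ay": 0.0,"az": 0.0,"fingers": 1.0},
    {"x": -0.003,"y": 0.0,"z": 0.0039,"ax": 0.0,"ay": 0.0,"az": 0.0,"fingers": 1.0},
    {"x": -0.003,"y": 0.0,"z": 0.0039,"ax": 0.0,"ay": 0.0,"az": 0.0,"fingers": 1.0},
    {"x": -0.003,"y": 0.0,"z": 0.0039,"ax": 0.0,"ay": 0.0,"az": 0.0,"fingers": 1.0},
    {"x": -0.0026,"y": 0.0,"z": 0.0042,"ax": 0.0,"ay": 0.0,"az": 0.0,"fingers": 1.0},
    {"x": -0.0026,"y": 0.0,"z": 0.0042,"ax": 0.0,"ay": 0.0,"az": 0.0,"fingers": 1.0},
    {"x": -0.0026,"y": 0.0,"z": 0.0042,"ax": 0.0,"ay": 0.0,"az": 0.0,"fingers": 1.0},
    {"x": -0.0022,"y": 0.0,"z": 0.0045,"ax": 0.0,"ay": 0.0,"az": 0.0,"fingers": 1.0},
    {"x": -0.0022,"y": 0.0,"z": 0.0045,"ax": 0.0,"ay": 0.0,"az": 0.0,"fingers": 1.0},
    {"x": -0.0022,"y": 0.0,"z": 0.0045,"ax": 0.0,"ay": 0.0,"az": 0.0,"fingers": 1.0},
  ],
)

```text
time_s: 5.07
ee_pos: [0.4905, -0.0924, 0.2027]
eef_rot: [-180.0, -0.0, 71.8]
ft_force: [0.1, 0.2, 0.8]
finger_gap: 0.002
grasp_force: 0.4
```

Emit:
play_rows(
  rows=[
    {"x": -0.0017,"y": 0.0,"z": 0.0046,"ax": 0.0,"ay": 0.0,"az": 0.0,"fingers": 1.0},
    {"x": -0.0017,"y": 0.0,"z": 0.0046,"ax": 0.0,"ay": 0.0,"az": 0.0,"fingers": 1.0},
    {"x": -0.0017,"y": 0.0,"z": 0.0046,"ax": 0.0,"ay": 0.0,"az": 0.0,"fingers": 1.0},
    {"x": -0.0012,"y": 0.0,"z": 0.004,"ax": 0.0,"ay": 0.0,"az": 0.0,"fingers": 1.0},
  ],
)

```text
time_s: 5.4
ee_pos: [0.4885, -0.0983, 0.1849]
eef_rot: [-180.0, -0.0, 71.8]
ft_force: [-0.3, -0.9, -0.0]
finger_gap: 0.001
grasp_force: 0.4
```

Emit:
play_rows(
  rows=[
    {"x": -0.0008,"y": 0.0,"z": 0.003,"ax": 0.0,"ay": 0.0,"az": 0.0,"fingers": 1.0},
    {"x": -0.0006,"y": 0.0,"z": 0.003,"ax": 0.0,"ay": 0.0,"az": 0.0,"fingers": 1.0},
    {"x": -0.0005,"y": 0.0,"z": 0.002,"ax": 0.0,"ay": 0.0,"az": 0.0,"fingers": 1.0},
    {"x": 0.0,"y": 0.0,"z": 0.0015,"ax": 0.0,"ay": 0.0,"az": 0.0,"fingers": 1.0},
  ],
)

```text
time_s: 5.73
ee_pos: [0.4879, -0.1001, 0.1756]
eef_rot: [-180.0, 0.0, 71.8]
ft_force: [-0.5, -1.1, 1.1]
finger_gap: 0.001
grasp_force: 0.4
```

```bash
python3 - <<'E'
from h import *
print(ctrl.get_state()["ft_force"],ctrl.get_state()["ee_pos"])
d,P=cloud("scene");cv2.imwrite("pics/s2.png",cv2.resize(d["pixels"][90:250,170:360,::-1],None,fx=3,fy=3))
a=np.array([.309,.951]);c=np.array([.5,-.06])
A=P.reshape(-1,3);A=A[(np.hypot(*(A[:,:2]-c).T)<.095)&(A[:,2]>.14)&(A[:,2]<.22)]
r=(A[:,:2]-c)@a
for lo in np.arange(-.1,.1,.02):
    k=(r>lo)&(r<lo+.02);print(round(lo,2),k.sum(),np.round(np.percentile(A[k,2],[20,50,80]),4) if k.any() else '')
E
```

```text
[-0.52026149 -1.13886843  1.11861089] [ 0.4878698  -0.10006326  0.17562833]
-0.1 10 [0.1716 0.1724 0.1729]
-0.08 96 [0.1728 0.1754 0.1772]
-0.06 183 [0.1748 0.1768 0.1784]
-0.04 340 [0.1757 0.1777 0.1886]
-0.02 299 [0.1748 0.1766 0.1782]
0.0 317 [0.1744 0.1765 0.178 ]
0.02 323 [0.1726 0.1759 0.1779]
0.04 359 [0.1701 0.1751 0.1784]
0.06 357 [0.1625 0.1714 0.1748]
0.08 189 [0.1561 0.1624 0.1686]
```

View pics/s2.png

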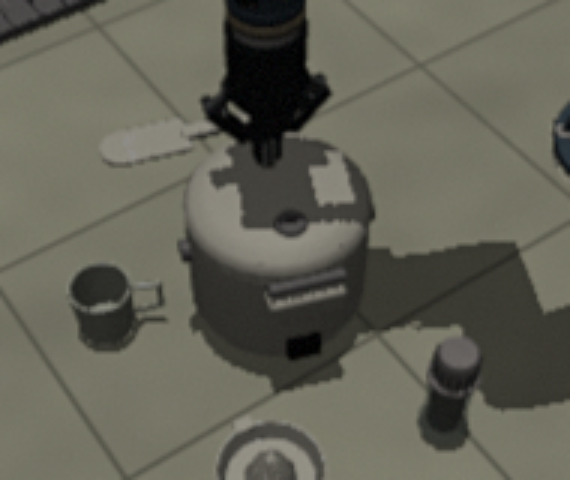

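The lid now lies almost flat, with the fingertips on it at (268,150). I'll press until the force shows the end stop.

Emit:
play_rows(
  rows=[
    {"x": 0.0,"y": 0.0,"z": 0.001,"ax": 0.0,"ay": 0.0,"az": 0.0,"fingers": 1.0},
    {"x": 0.0,"y": 0.0,"z": 0.001,"ax": 0.0,"ay": 0.0,"az": 0.0,"fingers": 1.0},
    {"x": 0.0,"y": 0.0,"z": 0.0,"ax": 0.0,"ay": 0.0,"az": 0.0,"fingers": 1.0},
  ],
)

```text
time_s: 6.03
ee_pos: [0.4879, -0.1, 0.1745]
eef_rot: [-180.0, 0.0, 71.8]
ft_force: [-1.5, 0.2, 4.9]
finger_gap: -0.001
grasp_force: 2.3
```

Emit:
play_rows(
  rows=[
    {"x": 0.0,"y": 0.0,"z": 0.001,"ax": 0.0,"ay": 0.0,"az": 0.0,"fingers": 1.0},
    {"x": 0.0,"y": 0.0,"z": 0.001,"ax": 0.0,"ay": 0.0,"az": 0.0,"fingers": 1.0},
    {"x": 0.0,"y": 0.0,"z": 0.0,"ax": 0.0,"ay": 0.0,"az": 0.0,"fingers": 1.0},
  ],
)

```text
time_s: 6.28
ee_pos: [0.488, -0.1, 0.1743]
eef_rot: [180.0, 0.0, 71.8]
ft_force: [-5.2, 0.4, 18.9]
finger_gap: -0.003
grasp_force: 9.0
```

Emit:
play_rows(
  rows=[
    {"x": 0.0,"y": 0.0,"z": -0.004,"ax": 0.0,"ay": 0.0,"az": 0.0,"fingers": 1.0},
    {"x": 0.0,"y": 0.0,"z": -0.02,"ax": 0.0,"ay": 0.0,"az": 0.0,"fingers": 1.0},
    {"x": 0.0,"y": 0.0,"z": -0.03,"ax": 0.0,"ay": 0.0,"az": 0.0,"fingers": 1.0},
    {"x": 0.0,"y": 0.0,"z": -0.03,"ax": 0.0,"ay": 0.0,"az": 0.0,"fingers": 1.0},
    {"x": 0.0,"y": 0.0,"z": -0.03,"ax": 0.0,"ay": 0.0,"az": 0.0,"fingers": 1.0},
    {"x": -0.03,"y": 0.0,"z": 0.0,"ax": 0.0,"ay": 0.0,"az": 0.0,"fingers": 1.0},
    {"x": -0.03,"y": 0.0,"z": 0.0,"ax": 0.0,"ay": 0.0,"az": 0.0,"fingers": 1.0},
    {"x": -0.03,"y": 0.0,"z": 0.0,"ax": 0.0,"ay": 0.0,"az": 0.0,"fingers": 1.0},
    {"x": -0.03,"y": 0.0,"z": 0.0,"ax": 0.0,"ay": 0.0,"az": 0.0,"fingers": 1.0},
    {"x": -0.03,"y": 0.0,"z": 0.0,"ax": 0.0,"ay": 0.0,"az": 0.0,"fingers": 1.0},
    {"x": -0.03,"y": 0.0,"z": 0.0,"ax": 0.0,"ay": 0.0,"az": 0.0,"fingers": 1.0},
    {"x": 0.0,"y": 0.0,"z": 0.0,"ax": 0.0,"ay": 7.0,"az": 0.0,"fingers": 1.0},
    {"x": 0.0,"y": 0.0,"z": 0.0,"ax": 0.0,"ay": 7.0,"az": 0.0,"fingers": 1.0},
    {"x": 0.0,"y": 0.0,"z": 0.0,"ax": 0.0,"ay": 7.0,"az": 0.0,"fingers": 1.0},
    {"x": 0.0,"y": 0.0,"z": 0.0,"ax": 0.0,"ay": 7.0,"az": 0.0,"fingers": 1.0},
    {"x": 0.0,"y": 0.0,"z": 0.0,"ax": 0.0,"ay": 7.0,"az": 0.0,"fingers": 1.0},
    {"x": 0.0,"y": 0.0,"z": 0.0,"ax": 0.0,"ay": 0.0,"az": 0.0,"fingers": 1.0},
  ],
)

```text
time_s: 7.7
ee_pos: [0.4307, -0.2741, 0.2833]
eef_rot: [-179.8, -35.2, 71.4]
ft_force: [-0.3, -0.5, -0.2]
finger_gap: -0.003
grasp_force: 0.0
```

```bash
python3 - <<'E'
from h import *
from scipy.optimize import least_squares
np.set_printoptions(precision=4,suppress=True)
print(ctrl.get_state()["eef_rot"])
c=np.array([.5,-.06])
for n in("scene","top"):
    d,P=cloud(n)
    A=P.reshape(-1,3);r=np.hypot(*(A[:,:2]-c).T)
    T=A[(r<.07)&(A[:,2]>.15)&(A[:,2]<.2)]; print(n,"lid top plane",np.linalg.lstsq(np.c_[T[:,:2]-c,np.ones(len(T))],T[:,2],rcond=None)[0])
    Q=A[(r<.12)&(A[:,2]>.09)&(A[:,2]<.2)]
    Q=Q[(Q[:,2]>.09)&(Q[:,2]<.15)] if n=="scene" else Q[(Q[:,2]>.14)]
    if n=="top":
        h=cv2.convexHull(Q[:,:2].astype(np.float32))[:,0]; print("hull",cv2.minEnclosingCircle(h))
    else:
        f=least_squares(lambda p:np.hypot(Q[:,0]-p[0],Q[:,1]-p[1])-.095,c,loss='soft_l1',f_scale=.002);print("wall",f.x,len(Q),np.median(abs(f.fun)))
    im=d["pixels"]
    m=(A[:,2]>.045)&(A[:,2]<.085)&(im.reshape(-1,3).max(1)<50)&(r>.098)&(r<.14); L=A[m]
    if len(L):print("lever",len(L),np.median(L,0),L.min(0),L.max(0))
cv2.imwrite("pics/t2.png",cv2.resize(im[150:310,230:420,::-1],None,fx=3,fy=3))
E
```

```text
[-179.7748  -35.2015   71.3777]
scene lid top plane [0.0039 0.003  0.1764]
wall [ 0.4997 -0.0539] 705 0.0057024917155078375
lever 35 [0.5354 0.0342 0.0528] [ 0.5186 -0.1125  0.0454] [0.6193 0.0403 0.059 ]
top lid top plane [0.0039 0.0089 0.1733]
hull ((0.5003291368484497, -0.0568881556391716), 0.10642232745885849)
lever 86 [ 0.4583 -0.175   0.0647] [ 0.4433 -0.189   0.0469] [ 0.6173 -0.1086  0.0725]
```

View pics/t2.png

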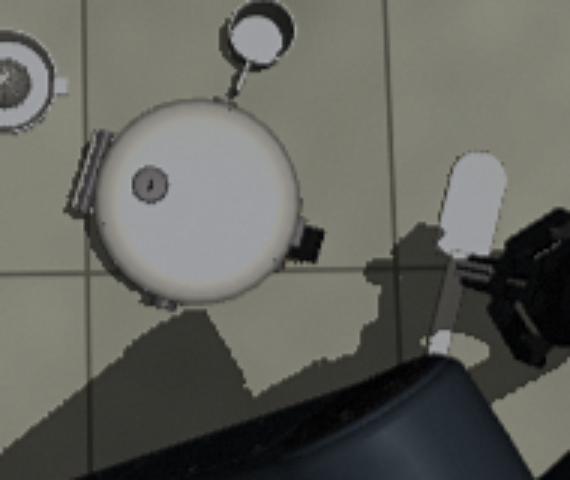

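The lid is shut and flat, with its disc at crop (198,200). The cup, squeezer and paddle haven't moved, and the lever at crop (310,245) sticks out clear of anything.

Emit:
play_rows(
  rows=[
    {"x": -0.0024,"y": -0.0006,"z": 0.027,"ax": 0.0,"ay": 0.0,"az": 0.0,"fingers": 1.0},
    {"x": -0.0024,"y": -0.0006,"z": 0.027,"ax": 0.0,"ay": 0.0,"az": 0.0,"fingers": 1.0},
    {"x": -0.0024,"y": -0.0006,"z": 0.027,"ax": 0.0,"ay": 0.0,"az": 0.0,"fingers": 1.0},
    {"x": -0.0024,"y": -0.0006,"z": 0.027,"ax": 0.0,"ay": 0.0,"az": 0.0,"fingers": 1.0},
    {"x": -0.0024,"y": -0.0006,"z": 0.027,"ax": 0.0,"ay": 0.0,"az": 0.0,"fingers": 1.0},
    {"x": -0.0024,"y": -0.0006,"z": 0.027,"ax": 0.0,"ay": 0.0,"az": 0.0,"fingers": 1.0},
    {"x": -0.0024,"y": -0.0006,"z": 0.027,"ax": 0.0,"ay": 0.0,"az": 0.0,"fingers": 1.0},
    {"x": -0.0024,"y": -0.0006,"z": 0.027,"ax": 0.0,"ay": 0.0,"az": 0.0,"fingers": 1.0},
    {"x": 0.0,"y": 0.0,"z": 0.0,"ax": 0.0,"ay": 0.0,"az": 0.0,"fingers": 1.0},
  ],
)

```text
time_s: 8.55
ee_pos: [0.4596, -0.1614, 0.0964]
eef_rot: [-179.6, -35.1, 71.9]
ft_force: [-0.3, 0.7, -0.7]
finger_gap: -0.002
grasp_force: 0.0
```

```bash
python3 - <<'E'
from h import *
d=ctrl.get_image("top");cv2.imwrite("pics/t3.png",cv2.resize(d["pixels"][190:270,300:400,::-1],None,fx=6,fy=6))
E
```

```text
(no output)
```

View pics/t3.png

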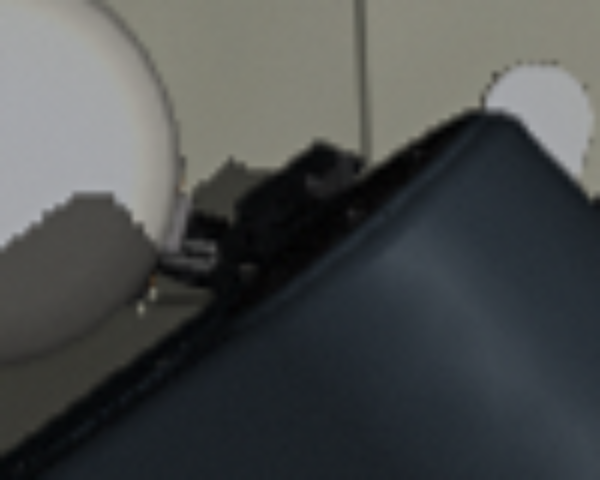

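The fingers reach the lever at crop (200,250), slightly off to its −x side and close to the panel. I'll back off 8 mm, centre, then go down.

Emit:
play_rows(
  rows=[
    {"x": -0.0065,"y": 0.004,"z": -0.0046,"ax": 0.0,"ay": 0.0,"az": 0.0,"fingers": 1.0},
    {"x": -0.0017,"y": 0.0,"z": 0.0025,"ax": 0.0,"ay": 0.0,"az": 0.0,"fingers": 1.0},
    {"x": -0.0017,"y": 0.0,"z": 0.0025,"ax": 0.0,"ay": 0.0,"az": 0.0,"fingers": 1.0},
    {"x": -0.0017,"y": 0.0,"z": 0.0025,"ax": 0.0,"ay": 0.0,"az": 0.0,"fingers": 1.0},
    {"x": -0.0017,"y": 0.0,"z": 0.0025,"ax": 0.0,"ay": 0.0,"az": 0.0,"fingers": 1.0},
    {"x": -0.0017,"y": 0.0,"z": 0.0025,"ax": 0.0,"ay": 0.0,"az": 0.0,"fingers": 1.0},
    {"x": -0.0017,"y": 0.0,"z": 0.0025,"ax": 0.0,"ay": 0.0,"az": 0.0,"fingers": 1.0},
    {"x": 0.0,"y": 0.0,"z": 0.0,"ax": 0.0,"ay": 0.0,"az": 0.0,"fingers": 1.0},
  ],
)

```text
time_s: 9.27
ee_pos: [0.4621, -0.1752, 0.0793]
eef_rot: [-179.9, -35.0, 71.8]
ft_force: [0.0, 0.7, 0.2]
finger_gap: -0.005
grasp_force: 0.0
```

Emit:
play_rows(
  rows=[
    {"x": 0.0049,"y": -0.002,"z": 0.0034,"ax": 0.0,"ay": 0.0,"az": 0.0,"fingers": 1.0},
    {"x": -0.0014,"y": 0.0,"z": 0.002,"ax": 0.0,"ay": 0.0,"az": 0.0,"fingers": 1.0},
    {"x": -0.0014,"y": 0.0,"z": 0.002,"ax": 0.0,"ay": 0.0,"az": 0.0,"fingers": 1.0},
    {"x": -0.0014,"y": 0.0,"z": 0.002,"ax": 0.0,"ay": 0.0,"az": 0.0,"fingers": 1.0},
    {"x": -0.0014,"y": 0.0,"z": 0.002,"ax": 0.0,"ay": 0.0,"az": 0.0,"fingers": 1.0},
    {"x": 0.0,"y": 0.0,"z": 0.0,"ax": 0.0,"ay": 0.0,"az": 0.0,"fingers": 1.0},
  ],
)

```text
time_s: 9.77
ee_pos: [0.4624, -0.1692, 0.0698]
eef_rot: [-180.0, -35.0, 71.8]
ft_force: [0.2, 0.1, -0.0]
finger_gap: -0.001
grasp_force: 0.0
```

Emit:
play_rows(
  rows=[
    {"x": -0.0011,"y": 0.0,"z": 0.0016,"ax": 0.0,"ay": 0.0,"az": 0.0,"fingers": 1.0},
    {"x": -0.0011,"y": 0.0,"z": 0.0016,"ax": 0.0,"ay": 0.0,"az": 0.0,"fingers": 1.0},
    {"x": -0.0011,"y": 0.0,"z": 0.0016,"ax": 0.0,"ay": 0.0,"az": 0.0,"fingers": 1.0},
    {"x": 0.0,"y": 0.0,"z": 0.0,"ax": 0.0,"ay": 0.0,"az": 0.0,"fingers": 1.0},
  ],
)

```text
time_s: 10.1
ee_pos: [0.4625, -0.1696, 0.064]
eef_rot: [180.0, -35.0, 71.8]
ft_force: [-0.8, -1.8, 0.7]
finger_gap: 0.003
grasp_force: 0.7
```

Contact. I'll keep pressing down.

Emit:
play_rows(
  rows=[
    {"x": -0.0011,"y": 0.0,"z": 0.0016,"ax": 0.0,"ay": 0.0,"az": 0.0,"fingers": 1.0},
    {"x": -0.0011,"y": 0.0,"z": 0.0016,"ax": 0.0,"ay": 0.0,"az": 0.0,"fingers": 1.0},
    {"x": -0.0011,"y": 0.0,"z": 0.0016,"ax": 0.0,"ay": 0.0,"az": 0.0,"fingers": 1.0},
    {"x": 0.0,"y": 0.0,"z": 0.0,"ax": 0.0,"ay": 0.0,"az": 0.0,"fingers": 1.0},
  ],
)

```text
time_s: 10.43
ee_pos: [0.4627, -0.1694, 0.0598]
eef_rot: [179.9, -35.1, 71.9]
ft_force: [-4.4, -4.9, 14.7]
finger_gap: -0.003
grasp_force: 7.5
```

Emit:
play_rows(
  rows=[
    {"x": -0.0009,"y": 0.0,"z": 0.0012,"ax": 0.0,"ay": 0.0,"az": 0.0,"fingers": 1.0},
    {"x": -0.0009,"y": 0.0,"z": 0.0012,"ax": 0.0,"ay": 0.0,"az": 0.0,"fingers": 1.0},
    {"x": 0.0,"y": 0.0,"z": 0.0,"ax": 0.0,"ay": 0.0,"az": 0.0,"fingers": 1.0},
  ],
)

```text
time_s: 10.68
ee_pos: [0.4628, -0.1693, 0.0593]
eef_rot: [179.9, -35.3, 71.9]
ft_force: [-7.7, -8.9, 29.2]
finger_gap: -0.003
grasp_force: 15.8
```

It stands firm at 29 N, so that's the end stop. I'll retreat and check.

Emit:
play_rows(
  rows=[
    {"x": 0.002,"y": 0.0,"z": -0.004,"ax": 0.0,"ay": 0.0,"az": 0.0,"fingers": 1.0},
    {"x": 0.0,"y": 0.0,"z": -0.02,"ax": 0.0,"ay": 0.0,"az": 0.0,"fingers": 1.0},
    {"x": 0.0,"y": 0.0,"z": -0.03,"ax": 0.0,"ay": 0.0,"az": 0.0,"fingers": 1.0},
    {"x": 0.0,"y": 0.0,"z": -0.04,"ax": 0.0,"ay": 0.0,"az": 0.0,"fingers": 1.0},
    {"x": 0.0,"y": 0.0,"z": -0.04,"ax": 0.0,"ay": 0.0,"az": 0.0,"fingers": 1.0},
    {"x": 0.0,"y": 0.0,"z": -0.04,"ax": 0.0,"ay": 0.0,"az": 0.0,"fingers": 1.0},
    {"x": 0.0,"y": 0.0,"z": -0.04,"ax": 0.0,"ay": 0.0,"az": 0.0,"fingers": 1.0},
    {"x": 0.0,"y": 0.0,"z": -0.04,"ax": 0.0,"ay": 0.0,"az": 0.0,"fingers": 1.0},
    {"x": 0.0,"y": 0.0,"z": 0.0,"ax": 0.0,"ay": 0.0,"az": 0.0,"fingers": 1.0},
  ],
)

```text
time_s: 11.43
ee_pos: [0.4187, -0.312, 0.2695]
eef_rot: [179.3, -34.5, 72.0]
ft_force: [0.7, -0.3, 0.3]
finger_gap: -0.001
grasp_force: 0.0
```

```bash
python3 - <<'E'
from h import *
np.set_printoptions(precision=4,suppress=True)
c=np.array([.5,-.058]);a=np.array([.309,.951]);b=np.array([.951,-.309])
P0=np.load("top.npy");i0=cv2.imread("pics/top0.png")
d,P=cloud("top");i1=d["pixels"]
for nm,im,Q in(("before",i0,P0),("after",i1,P)):
    A=Q.reshape(-1,3);u=(A[:,:2]-c)@a;w=(A[:,:2]-c)@b
    k=(im.reshape(-1,3).max(1)<45)&(abs(w)<.022)&(u<-.104)&(u>-.15)&(A[:,2]>.03)&(A[:,2]<.09)
    for lo in np.arange(-.14,-.104,.006):
        j=k&(u>lo)&(u<lo+.006); print(nm,round(lo,3),j.sum(),np.median(A[j,2]) if j.any() else '')
A=P.reshape(-1,3);Q=A[(np.hypot(*(A[:,:2]-c).T)<.12)&(A[:,2]>.14)&(A[:,2]<.2)]
print("hull",cv2.minEnclosingCircle(Q[:,:2].astype(np.float32)))
T=A[(np.hypot(*(A[:,:2]-c).T)<.07)&(A[:,2]>.15)&(A[:,2]<.2)];print(np.linalg.lstsq(np.c_[T[:,:2]-c,np.ones(len(T))],T[:,2],rcond=None)[0])
cv2.imwrite("pics/t4.png",cv2.resize(i1[150:310,190:420,::-1],None,fx=3,fy=3))
E
```

```text
before -0.14 2 0.06108598986456546
before -0.134 23 0.06713050443670097
before -0.128 23 0.065846052868414
before -0.122 25 0.06386710754833469
before -0.116 22 0.0625311002699714
before -0.11 3 0.061301125442152236
before -0.104 0 
after -0.14 1 0.04814920422179394
after -0.134 22 0.05363152285454968
after -0.128 22 0.054291634445948526
after -0.122 19 0.05455218368321705
after -0.116 8 0.05614816446734197
after -0.11 2 0.06077912782732251
after -0.104 0 
hull ((0.4996451735496521, -0.056742843240499496), 0.10625716298818588)
[0.0002 0.0062 0.1732]
```

View pics/t4.png

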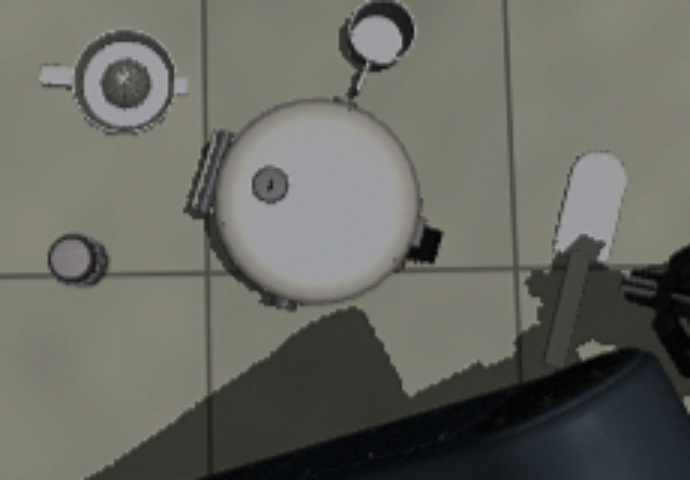

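The lever at crop (428,243) is down by 13.5 mm near its tip, which is full travel. The lid is flat, and the cooker and the other things haven't moved.

```bash
python3 -c "
from workcell import ctrl
print(ctrl.sign_off())"
```

```text
the job is handed in; nothing more can be done
None
```

The lid was pushed fully shut first, then the cook lever was pressed to its end stop and stayed down; the cooker and the other things didn't move, and the job is handed in at about 11.5 s of robot time.

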